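# Park the oiled mallet heads at the top of the drying gutters

## Robot

A 6-joint arm with a two-finger parallel gripper is mounted at the origin on the work surface. World frame = base frame: x ahead of the robot, y to its left, z up, the work surface at z = 0. Lengths are in m, angles in degrees, forces in N, time in s.
With the tool pointing down it reaches from about 0.275 to 0.975 m from the base axis. Payload 8.4 kg.
Tool frame: the origin (TCP) lies between the finger pads; the fingertips stand 25 mm ahead of it and the grasp point (between the pads) lies 6 mm ahead of it; z points along the fingers, y is the direction in which the jaws open and shut (so a half turn about z gives the same grasp; the last joint's range is limited). The gripper opens to 92 mm and grips with 3 to 60 N. Pads are 20 mm wide; open, the fingers measure 128 mm over their backs; the gripper's body (75 mm by 189 mm) begins 69 mm behind the grasp point.
Start: joints at [63.404, 20.225, 93.587, -0, 66.188, -0.138], TCP at [0.278, 0.56, 0.24] pointing down, gripper open.
Joint ranges: [-150.9, 150.9], [-52.94, 120.26], [3.33, 152.33], [-74.26, 254.26], [0, 154.13], [-172.89, 172.89]. Speed limits (degrees/s): [127.2, 127.2, 159.86, 180, 180, 180].

## Interface

Orientations are given as a 3x3 rotation matrix whose columns are the frame's x, y, z axes.
In Python, from workcell import ctrl, viewer, ticket gives the robot as it stands.
- The arm moves only by the shell command python3 -m handwheel 'ROWS' [FORCE]. ROWS is JSON, a list of rows, each a list of 5 numbers: the shift along the tool's x, y, z in cm, then the turn about the tool's z in rad, then the finger opening in cm, from 0 to 9.19. In form: [[x, y, z, turn, fingers], ...]. A call has 1 to 5 rows; each row shifts and turns the pose as measured when the row begins, along the tool's axes as they then stand; what a row does not reach is not made up. A row lasts 1/12 s, in which the tool goes at most 41.7 mm and 7.16 degrees, less where a joint would pass 70% of its speed; a pose out of reach is approached as far as the arm can. A call is refused whole if a number of a shift passes 4.17 or a number of a turn 0.125, either way. A call with a gripper value outside its range is refused whole. The fingers move at their own pace and stop on an object; FORCE is the grip in N (left out, the last holds). Time passes only in rows, so rows that do not move let the fingers close. It gives the time, the measured TCP pose, the force and the opening at its end, in the units of the state.
- ctrl.state(): the state, without advancing time (a new reading comes with each control period).
- viewer.capture(name): name is "scene" or "side" or "wrist"; returns (picture, depth): 400x640x3 uint8, blue, green, red; 400x640 float32, m along the optical axis (not along the pixel's ray), 0 where there is no reading.
- viewer.camera_info(name): a dict with "vfov" (degrees; the focal length in pixels is half the picture's height over the tangent of half this angle, whatever the lens; pixels are square), "cx", "cy" (the principal point, pixels), "world_to_cam" (4x4, takes a point from world to camera coordinates); the wrist camera has in their place "tool_from_camera" (4x4, takes a point from camera to tool coordinates, whose origin is the TCP and whose axes are the flange's). Camera axes: x right, y up, looking along -z (the intrinsics and any distortion apply to the point x, -y, -z); pixel columns grow to the right and rows downward; lengths in m; the calibration is good to about 2 mm. A picture is of the moment at which its call begins: read the wrist's pose just before it. camera_info takes no time and is no camera call.
- ticket.finish_job(): hands the job in, once; it reports no verdict.
The state is a dict: "time": time; "joints": joint angles; "qvel": joint speeds; "joint_torque": joint torques, N m; "ee_pos": TCP position; "tool_rot": TCP orientation; "ft_force": force on the tool from outside, world axes, zero at the start; "moment": the same for the moment, N m; "finger_gap": opening from 0.0 (shut) to 1.0 (fully open).
Only numpy, scipy, OpenCV 4.12 (cv2) and the standard library are available. Lean on these libraries where they do the work, as an engineer would, in place of code of your own. Each camera call takes 0.05 s, during which the arm holds its last target.

## Task

Two freshly oiled round mallet heads have rolled down to the low ends of the two sloping gutters of the drying rack. With a fingertip, nudge each one up its own gutter, over the crease near the top and into the cradle against the wooden stop, so that it stays there and does not roll back. Push slowly and gently: never flick or ram a head, never pick one up, and leave everything else on the bench where it is.

Things in the scene. Friction and masses are not known exactly. Their poses are not given: they have to be found in the camera images.
- rack: Fixed drying rack, 380 x 244 mm: two sheet-aluminium gutters side by side in a timber frame. Origin on the bench, z up; x level, pointing UPHILL (roughly to the robot's left); y across, roughly towards the robot. Gutter centre lines y = +52 (near) and -52 mm (far), each 97 mm wide inside; sides 14 mm above the floor; timber stringers at |y| 104 to 122 mm, 12 mm above it. Coordinates below are in this frame.
- gutter (a point): Point on the gutter floor at the low lip, midway between the gutters: x -130, z 36 mm in the rack's frame. Its x runs up the 8 degree slope, z square to the floor: a head on the floor has its centre at z = 30 mm. The lip (10 mm high, 4 mm thick, just below this point) closes the low ends and holds up the heads; a steel drip pan 18 mm high lies beyond, rack x -150 to -225 mm.
- crease (a point): The crease across the gutter floors near the top, midway between the gutters: x +78, z 65 mm in the rack's frame. Up to here the floor rises 8 degrees; from here to the upright wooden stop (face at x +130, top 102 mm above the bench, 18 mm thick) it falls 12 degrees: this is the cradle. Axes as the rack's.
- near_head: Mallet head in the gutter nearer the robot: plain turned wooden cylinder, 60 mm diameter, 90 mm long, about 0.18 kg, a dark handle hole through its side. It lies across the gutter and rolls along it; origin at its centre, y along its axis. It starts leaning on the low lip, centre at x -112, z 69 mm (rack). Let go on the slope it rolls back; once past the crease it rolls into the cradle by itself.
- far_head: Mallet head in the gutter farther from the robot: the same as near_head in size, behaviour and axes; it starts at x -112, y about -52, z 69 mm in the rack's frame.
- near_seat (a point): Where the centre of near_head lies once it rests in the cradle against the stop: x +100, y +52, z 91 mm in the rack's frame. Axes as the rack's.
- far_seat (a point): Where the centre of far_head lies once it rests in the cradle against the stop: x +100, y -52, z 91 mm in the rack's frame. Axes as the rack's.
- wax_jar: Bystander: squat amber jar with black lid, 72 mm diameter, 72 mm high, beside the rack on the side away from the robot. Origin under its centre, z up.
- oil_jar: Bystander: amber jar with black lid, 66 mm diameter, 80 mm high, beside the rack on the robot's side. Origin under its centre, z up.
- brush: Bystander: brush with wooden handle, 190 mm long and about 20 mm thick, lying beside the rack on the side away from the robot. Origin under its middle.
- tape_roll: Bystander: roll of tape lying flat, 96 mm diameter, 36 mm high, left of the rack. Origin under its centre.
- finish_can: Bystander: tall metal can with white cap, 80 mm diameter, 196 mm high, right of the rack. Origin under its centre, z up.
- bowl: Bystander: small turned wooden bowl, 136 mm diameter, 45 mm high, left of the rack. Origin under its centre, z up.
- mallet_handle: Bystander: wooden mallet handle, 290 mm long, 20 mm thick, lying to the right of the rack. Origin under its middle.
There are look-alikes about, which are no part of the job. Leave any green look-alike of the far_head alone.

How it is judged (in metres and radians):
At the end, for the whole second after the job is handed in: Both mallet heads lie at rest in the cradles at the top of their own gutters against the stop: each centre within 6 mm along the rack, 5 mm in height and 8 mm across of its seat, not moving; every bystander within 30 mm of where it stood (x of near_head in the frame of near_seat between -0.006 and 0.006 m and z of near_head in the frame of near_seat between -0.005 and 0.005 m and y of near_head in the frame of near_seat between -0.008 and 0.008 m and linear speed of each of near_head, far_head below 0.01 m/s and angular speed of each of near_head, far_head below 0.2 rad/s and x of far_head in the frame of far_seat between -0.006 and 0.006 m and z of far_head in the frame of far_seat between -0.005 and 0.005 m and y of far_head in the frame of far_seat between -0.008 and 0.008 m and distance of each of wax_jar, oil_jar, brush, tape_roll, finish_can, bowl, mallet_handle from where it was at the start of the episode below 0.03 m); the robot touches nothing.
It fails at once if a mallet head is lifted more than 12 mm off the gutter floor (z of any of near_head, far_head in the frame of gutter above 0.042 m).
It fails at once if a mallet head falls off the rack (z of any of near_head, far_head in the frame of gutter below 0.005 m).
It fails at once if a mallet head is flicked or let run faster than 0.6 m/s (linear speed of any of near_head, far_head above 0.6 m/s).
It fails at once if a mallet head is pushed with more than 30 N (contact force between any of the arm, the fingers and near_head above 30 N or contact force between any of the arm, the fingers and far_head above 30 N).
It fails at once if something else on the bench is shoved more than 30 mm or tipped over (distance of any of wax_jar, oil_jar, brush, tape_roll, finish_can, bowl, mallet_handle from where it was at the start of the episode above 0.03 m or angle between any of wax_jar, oil_jar, finish_can, bowl's own z axis and vertical above 0.4 rad).
It also fails if it takes over 54 s, if anything falls off the work surface, if the arm or the gripper's body presses on something with over 40 N, if the wrist force passes 120 N, or if a joint passes its speed limit or range.

## Working session

There is one attempt and no reset: what is moved stays moved. The work goes in short steps, Python scripts to look and compute and a shell command to move; the robot and the scene stay as the last step left them, time stands still between calls to the robot, and variables do not carry over. Pictures are saved under pics/ and viewed, and the job is handed in when it is done.

```bash
ls; mkdir -p pics; python3 - <<'E'
from workcell import ctrl, viewer
import cv2, numpy as np
s=ctrl.state(); print(s)
for n in ("scene","side","wrist"):
    i=viewer.camera_info(n); print(n,i)
    p,d=viewer.capture(n); cv2.imwrite(f"pics/{n}0.png",p); np.save(f"pics/{n}0.npy",d)
E
```

```text
pics
{'time': 0.0, 'joints': array([ 6.34033952e+01,  2.02615886e+01,  9.36302446e+01,  1.49223867e-03,
        6.61883385e+01, -1.36827914e-01]), 'qvel': array([ 0.15921979, -0.03472486, -0.13674265, -0.01754885, -0.07644054,
        0.05461615]), 'joint_torque': array([ 1.60215102e-03, -5.93843365e+01, -3.34211540e+01,  6.98909489e-02,
        2.35781068e-02, -1.54665527e-04]), 'ee_pos': array([0.27825306, 0.55910899, 0.23886474]), 'tool_rot': array([[-8.95242682e-01,  4.45578411e-01, -6.47763443e-04],
       [ 4.45578881e-01,  8.95241823e-01, -1.24052387e-03],
       [ 2.71542703e-05, -1.39919963e-03, -9.99999021e-01]]), 'ft_force': array([-0.854973  ,  0.30431879,  0.3111819 ]), 'moment': array([ 0.06931755, -0.04819923,  0.00177714]), 'finger_gap': 0.9980147690194596}
scene {'vfov': 55.42659567310752, 'cx': 322.35443621064053, 'cy': 193.77390563698043, 'world_to_cam': array([[ 0.85493021,  0.51863387,  0.01064114, -0.50056683],
       [-0.35777055,  0.57465672,  0.73605019,  0.15879776],
       [ 0.37562556, -0.63307863,  0.67684332, -1.24553485],
       [ 0.        ,  0.        ,  0.        ,  1.        ]])}
side {'vfov': 50.53046030799327, 'cx': 323.43458023234547, 'cy': 201.5779290788248, 'world_to_cam': array([[ 0.95726246, -0.28898209, -0.01174453, -0.54448562],
       [ 0.19222335,  0.60535507,  0.7723959 , -0.2007652 ],
       [-0.21609897, -0.74164317,  0.63503279, -1.32469459],
       [ 0.        ,  0.        ,  0.        ,  1.        ]])}
wrist {'vfov': 61.663911949379454, 'cx': 318.2347432540286, 'cy': 191.06944497095205, 'tool_from_camera': array([[-1.07050376e-03,  9.71894796e-01,  2.35413167e-01,
         6.61254871e-02],
       [ 9.99999406e-01,  1.08906041e-03,  5.11907535e-05,
        -7.93486956e-04],
       [-2.06627133e-04,  2.35413082e-01, -9.71895384e-01,
        -1.45058056e-01],
       [ 0.00000000e+00,  0.00000000e+00,  0.00000000e+00,
         1.00000000e+00]])}
```

View pics/scene0.png

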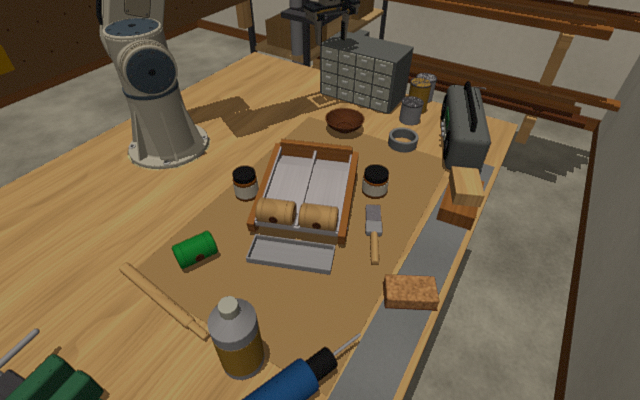

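View pics/side0.png

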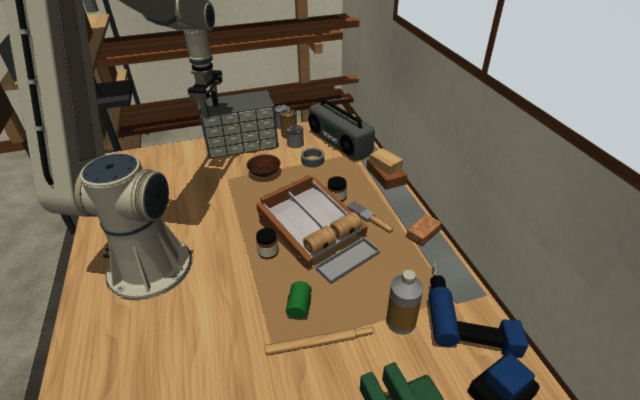

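View pics/wrist0.png

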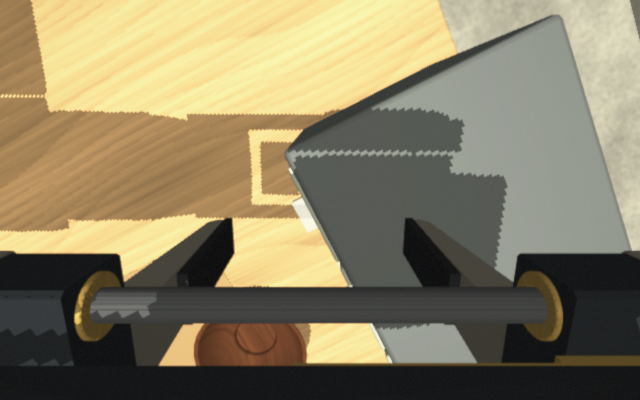

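The heads lie at the low lip: near head at scene px (275,212), far head at (319,216). Two things could be mistaken for them: the green cylinder at (195,249), which is the look-alike to leave alone, and the tan block at (410,291). Next I'll measure the rack pose from depth.

```bash
cat > h.py <<'E'
import numpy as np, cv2
from workcell import ctrl, viewer
def cloud(n,d,T=None):
    i=viewer.camera_info(n); f=200/np.tan(np.radians(i['vfov']/2))
    v,u=np.mgrid[0:400,0:640]
    X=np.stack([(u-i['cx'])/f*d,-(v-i['cy'])/f*d,-d],-1)
    M=np.linalg.inv(i['world_to_cam']) if T is None else T
    P=X@M[:3,:3].T+M[:3,3]; P[d==0]=np.nan
    return P
def proj(n,P):
    i=viewer.camera_info(n); f=200/np.tan(np.radians(i['vfov']/2))
    M=i['world_to_cam']; c=np.atleast_2d(P)@M[:3,:3].T+M[:3,3]
    return np.c_[i['cx']+f*c[:,0]/-c[:,2], i['cy']-f*c[:,1]/-c[:,2]]
E
python3 - <<'E'
from h import *
for n in ("scene","side"):
    p=cv2.imread(f"pics/{n}0.png"); P=cloud(n,np.load(f"pics/{n}0.npy"))
    pts={'scene':dict(near=(275,205),far=(319,208),mid=(296,208),wax=(375,172),oil=(244,174),tape=(403,132),bowl=(345,120),can=(229,303),green=(195,243),tableL=(300,250)),
     'side':dict(near=(319,233),far=(345,221),oil=(266,238),can=(408,276),green=(299,290))}[n]
    for k,(u,v) in pts.items(): print(n,k,P[v,u].round(4))
    # rough region
    m=(P[...,2]>0.02)&(P[...,2]<0.13)
    uv={'scene':(slice(140,245),slice(245,362)),'side':(slice(175,262),slice(255,372))}[n]
    cv2.imwrite(f"pics/{n}_crop.png",cv2.resize(p[uv],None,fx=5 if n=='scene' else 6,fy=5 if n=='scene' else 6,interpolation=cv2.INTER_CUBIC))
E
```

```text
scene near [ 0.5266 -0.1216  0.0989]
scene far [ 0.6208 -0.0755  0.0994]
scene mid [ 0.5538 -0.0754  0.0643]
scene wax [0.6634 0.1476 0.0724]
scene oil [ 0.3757 -0.0574  0.0831]
scene tape [0.6293 0.4503 0.0207]
scene bowl [0.4255 0.4169 0.0177]
scene can [ 0.6628 -0.4154  0.1966]
scene green [ 0.4182 -0.2855  0.0579]
scene tableL [ 0.6076 -0.1412  0.0043]
side near [ 0.5215 -0.1139  0.0953]
side far [ 0.6141 -0.0882  0.0973]
side oil [ 0.3646 -0.0676  0.077 ]
side can [ 0.656  -0.4266  0.1981]
side green [ 0.4147 -0.2797  0.0602]
```

View pics/scene_crop.png

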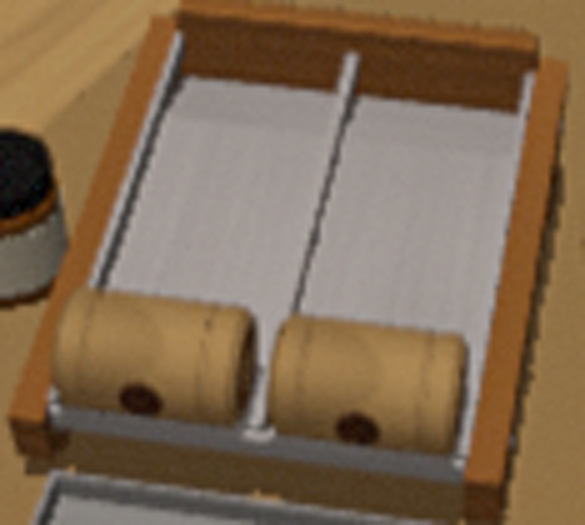

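```bash
cat > fit.py <<'E'
from h import *
from scipy.optimize import least_squares
def hgt(x,y):  # expected top surface in mm (rack coords mm), nan where unknown
    fl=np.where(x<78,36+(x+130)*np.tan(np.radians(8)),65-(x-78)*np.tan(np.radians(12)))
    a=abs(y)
    h=np.where((a>5)&(a<97),fl,np.nan)
    h=np.where((a>105)&(a<121),fl+12/np.cos(np.radians(8)),h)
    h=np.where(x>78,np.where(a>97,np.nan,h),h)
    h=np.where((x>129)&(x<149)&(a<100),102,h)
    for yc in (52,-52):
        c=(abs(y-yc)<45)&(abs(x+112)<27)
        h=np.where(c,69+np.sqrt(np.maximum(900-(x+112)**2,0)),h)
        h=np.where((abs(y-yc)<60)&((abs(x+112)>=27)&(abs(x+112)<45)),np.nan,h)
    h=np.where((x<-125)&~((abs(x+112)<27)),np.nan,h)
    return np.where((x>150)|(x<-140),np.nan,h)
pts=[]
for n in("scene","side"):
    P=cloud(n,np.load(f"pics/{n}0.npy")).reshape(-1,3); P=P[np.isfinite(P).all(1)]
    m=(np.hypot(P[:,0]-.53,P[:,1]-.02)<.27)&(P[:,2]>.025)&(P[:,2]<.13); pts.append(P[m]*1000)
def tr(p,Q):
    c,s=np.cos(p[2]),np.sin(p[2]); d=Q[:,:2]-p[:2]
    return d@np.array([c,s]),d@np.array([-s,c])
def cost(p,Q):
    x,y=tr(p,Q); r=Q[:,2]-p[3]-hgt(x,y)
    r=np.where(np.isfinite(r),np.clip(r,-15,15),np.where((x>-140)&(x<150)&(abs(y)<122),4,12)); return np.abs(r).mean()
from scipy.optimize import minimize
for Q in pts+[np.vstack(pts)]:
    best=None
    for yaw in np.radians([98,104,110,116]):
      for x0 in (500,530):
        r=minimize(cost,[x0,20,yaw,0],args=(Q,),method='Nelder-Mead',options=dict(initial_simplex=np.array([[x0,20,yaw,0]]+[[x0+30*(k==0),20+30*(k==1),yaw+.1*(k==2),3*(k==3)] for k in range(4)]),maxiter=800))
        if best is None or r.fun<best.fun: best=r
    p=best.x; print(len(Q),p[:2].round(1),np.degrees(p[2]).round(2),p[3].round(2),best.fun)
np.save('rack.npy',p)
def w(x,y,z):
    c,s=np.cos(p[2]),np.sin(p[2]); return np.array([p[0]+c*x-s*y,p[1]+s*x+c*y,z])/1000
if __name__=="__main__":
  for n in("scene","side"):
    im=cv2.imread(f"pics/{n}0.png"); im=cv2.resize(im,None,fx=4,fy=4,interpolation=cv2.INTER_CUBIC)
    L=[[(130,-97,102),(130,97,102)],[(148,-97,102),(148,97,102)],[(78,4,65),(78,100,65)],[(78,-100,65),(78,-4,65)],[(-130,0,50),(78,0,79)]]
    for sgn in(1,-1):
      for yy in(104,122): L.append([(-130,sgn*yy,48),(78,sgn*yy,77)])
      L.append([(-112,sgn*97-45*0-(0 if sgn<0 else 90) ,99),(-112,sgn*97-(0 if sgn>0 else -90),99)])
    for a,b in L:
      q=(proj(n,[w(*a),w(*b)])*4).astype(int); cv2.line(im,tuple(map(int,q[0])),tuple(map(int,q[1])),(0,0,255),1)
    c=(proj(n,[w(0,0,60)])[0]*4).astype(int)
    cv2.imwrite(f"pics/{n}_fit.png",im[c[1]-280:c[1]+280,c[0]-300:c[0]+300])
E
python3 fit.py
```

```text
9600 [529.8   8.6] 111.43 0.7 5.2511824295528235
6266 [529.7   6.4] 111.86 -0.47 5.67475597094495
15866 [529.1   8. ] 111.81 0.36 5.5059699646932625
```

View pics/scene_fit.png

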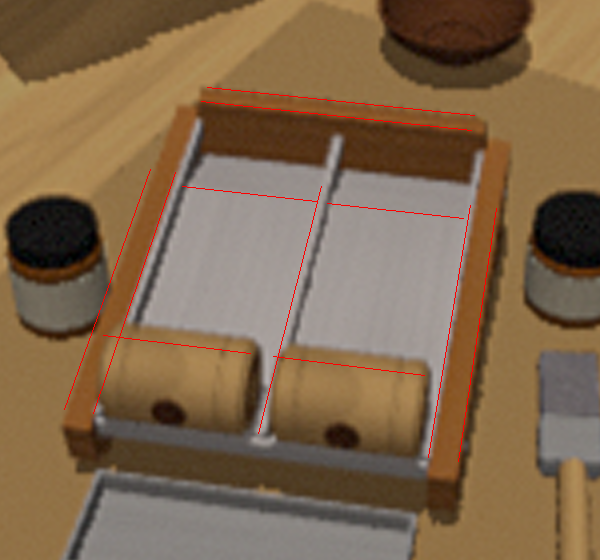

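View pics/side_fit.png

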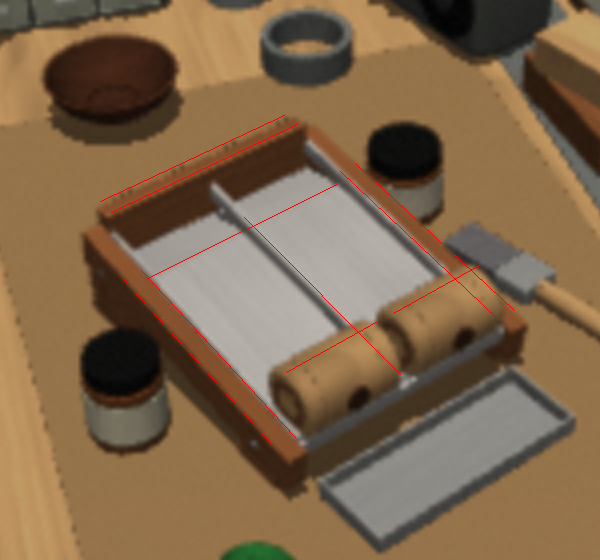

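```bash
cat > cyl.py <<'E'
from h import *
from scipy.optimize import least_squares
def headfit(P,bgr,guess,verb=True):
    # P Nx3 m; select wood points near guess
    m=(np.linalg.norm(P-guess,axis=-1)<.06)&(P[...,2]>guess[2]-.002)
    hsv=cv2.cvtColor(bgr,cv2.COLOR_BGR2HSV); m&=(hsv[...,1]>70)
    Q=P[m]
    def res(p):
        a=np.array([np.cos(p[3]),np.sin(p[3]),0]); d=Q-p[:3]; return np.linalg.norm(d-np.outer(d@a,a),axis=1)-.03
    r=least_squares(res,[*guess,np.radians(21)],loss='soft_l1',f_scale=.001)
    a=np.array([np.cos(r.x[3]),np.sin(r.x[3]),0]); t=(Q-r.x[:3])@a
    good=abs(res(r.x))<.004; t=t[good]
    lo,hi=np.percentile(t,[1,99]); c=r.x[:3]+a*(lo+hi)/2
    if verb: print(len(Q),'c',c.round(4),'axis deg',np.degrees(r.x[3]).round(2),'len',(hi-lo).round(4),'rms',np.std(res(r.x)[good]).round(4))
    return c,r.x[3]
if __name__=="__main__":
  for n in("scene","side"):
    p=cv2.imread(f"pics/{n}0.png"); P=cloud(n,np.load(f"pics/{n}0.npy"))
    for g in([.522,-.118,.069],[.615,-.08,.069]): print(n,end=' ');headfit(P,p,np.array(g))
E
python3 cyl.py
```

```text
scene 826 c [ 0.522  -0.1131  0.0696] axis deg 21.83 len 0.0856 rms 0.0014
scene 856 c [ 0.6195 -0.0747  0.0694] axis deg 21.36 len 0.0863 rms 0.0014
side 514 c [ 0.5196 -0.117   0.0681] axis deg 21.59 len 0.0867 rms 0.0018
side 471 c [ 0.6174 -0.0782  0.0683] axis deg 21.36 len 0.0874 rms 0.0018
```

Two independent cylinder fits per head agree: 30 mm radius, about 87 mm length, 0.069 m centre height, 105 mm spacing and 21.5° axis. That puts the rack origin at about (0.5285, 0.0082) with yaw 111.65°. One close crop confirms the choice: both tan heads, with their dark handle holes at the low lip, are in the crop above. I'll turn the tool so that its x runs uphill, and set the fingers about 3 cm apart.

```bash
cat > st.py <<'E'
import sys
from h import *
O=np.array([.5285,.0082]); yaw=np.radians(111.65); ex=np.array([np.cos(yaw),np.sin(yaw)]); ey=np.array([-ex[1],ex[0]])
def rack(P): d=np.asarray(P)[...,:2]-O; return np.stack([d@ex,d@ey,np.asarray(P)[...,2]],-1)*1000
def show():
    s=ctrl.state(); R=s['tool_rot']; print('t',round(s['time'],2),'tcp rack mm',rack(s['ee_pos']).round(1),'F rack',np.r_[s['ft_force'][:2]@ex,s['ft_force'][:2]@ey,s['ft_force'][2]].round(1),'yaw x',np.degrees(np.arctan2(R[1,0],R[0,0])).round(2),'tilt',np.degrees(np.arccos(-R[2,2])).round(2),'gap',round(s['finger_gap'],3))
    if len(sys.argv)>3:
        t=np.array([float(a) for a in sys.argv[1:4]])/1000; w=np.r_[O+ex*t[0]+ey*t[1],t[2]]; print('tool delta cm',(R.T@(w-s['ee_pos'])*100).round(2),'dist cm',round(100*np.linalg.norm(w-s['ee_pos']),2))
if __name__=="__main__": show()
E
python3 -m handwheel '[[0,0,0,0.122,3],[0,0,0,0.122,3],[0,0,0,0.122,3],[0,0,0,0.122,3],[0,0,0,0.122,3]]'; python3 st.py -175 52 240
```

```text
time: 0.57
ee_pos: [0.2778, 0.5583, 0.2374]
tool_rot: [[-0.467, 0.884, -0.002], [0.884, 0.467, -0.004], [-0.002, -0.003, -1.0]]
ft_force: [0.5, -0.2, -0.8]
finger_gap: 0.662
t 0.57 tcp rack mm [603.7  30.1 237.4] F rack [-0.4 -0.4 -0.8] yaw x 117.83 tilt 0.24 gap 0.662
tool delta cm [-7.718e+01 -1.057e+01 -4.000e-02] dist cm 77.9
```

```bash
python3 -m handwheel '[[-3,0,0,0.107,3],[-4,0,0,0,3],[-4.1,0,0,0,3],[-4.1,0,0,0,3],[-4.1,0,0,0,3]]' >/dev/null; python3 st.py -175 52 240
```

```text
t 0.98 tcp rack mm [412.2  29.2 235.5] F rack [-0.7 -0.6  0.2] yaw x 111.33 tilt 0.21 gap 0.33
tool delta cm [-58.73  -1.95  -0.39] dist cm 58.76
```

```bash
python3 -m handwheel '[[-4.1,-0.3,0,0,3],[-4.1,-0.3,0,0,3],[-4.1,-0.3,0,0,3],[-4.1,-0.3,0,0,3],[-4.1,-0.3,0,0,3]]' >/dev/null; python3 st.py -175 52 240
```

```text
t 1.4 tcp rack mm [204.5  47.7 235.4] F rack [-1.  -1.2 -0.2] yaw x 111.45 tilt 0.2 gap 0.326
tool delta cm [-37.95  -0.3   -0.41] dist cm 37.96
```

```bash
python3 -m handwheel '[[-4.1,0,0,0,3],[-4.1,0,0,0,3],[-4.1,0,0,0,3],[-4.1,0,0,0,3],[-4.1,0,0,0,3]]' >/dev/null; python3 -m handwheel '[[-4.1,0,0,0,3],[-4.1,0,0,0,3],[-4.1,0,0,0,3],[-4,0,0,0,3],[-0.5,0,0,0,3]]' >/dev/null; python3 st.py -175 52 100
python3 - <<'E'
from h import *
for n in("scene","side","wrist"):
    p,d=viewer.capture(n); cv2.imwrite(f"pics/{n}1.png",p); np.save(f"pics/{n}1.npy",d)
E
```

```text
t 2.23 tcp rack mm [-181.4   55.4  236.2] F rack [ 0.1  0.5 -0.5] yaw x 111.26 tilt 0.22 gap 0.325
tool delta cm [ 0.69  0.35 13.62] dist cm 13.64
```

View pics/wrist1.png

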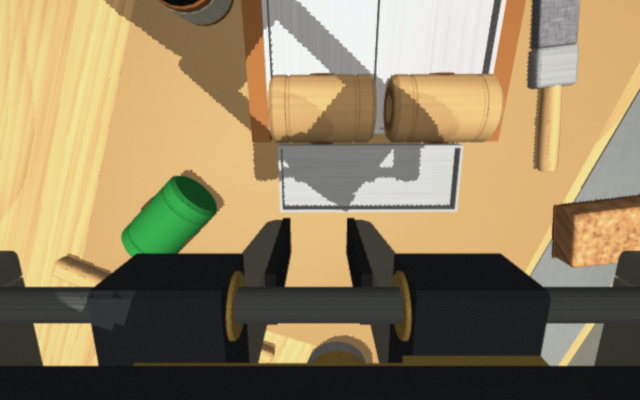

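View pics/scene1.png

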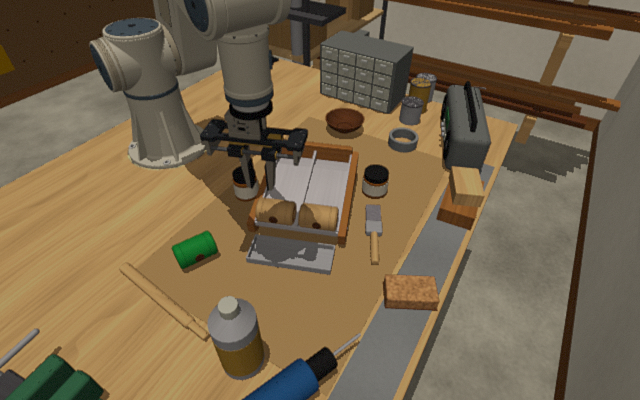

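The wrist picture shows the near head at (322,107), straight uphill of the fingers at (320,250), and the far head at (444,107). The green look-alike at (170,215) and the can below are clear of the path. I'll check the head positions with wrist depth.

```bash
cat > wf.py <<'E'
from cyl import *; from st import rack
import sys
def wristfit(guesses,save=None):
    s=ctrl.state(); p,d=viewer.capture("wrist")
    if save: cv2.imwrite(f"pics/{save}.png",p)
    T=np.eye(4);T[:3,:3]=s['tool_rot'];T[:3,3]=s['ee_pos']
    P=cloud("wrist",d,T@viewer.camera_info("wrist")['tool_from_camera'])
    for g in guesses:
        c,a=headfit(P,p,np.array(g)); print(' rack',rack(c).round(1))
if __name__=="__main__": wristfit([[.522,-.115,.069],[.617,-.077,.069]])
E
python3 wf.py
```

```text
7242 c [ 0.52   -0.1151  0.0686] axis deg 21.38 len 0.0865 rms 0.0008
 rack [-111.5   53.4   68.6]
7570 c [ 0.6171 -0.0771  0.0686] axis deg 21.44 len 0.0859 rms 0.0008
 rack [-111.9  -50.9   68.6]
```

```bash
python3 -m handwheel '[[0.4,0.2,3.5,0,3],[0,0,4,0,3],[0,0,4,0,3],[0,0,2.5,0,3],[0,0,0.8,0,3]]' >/dev/null; python3 st.py -165 53 82
```

```text
t 2.85 tcp rack mm [-163.3   49.2   88.8] F rack [ 1.7 -0.1  0.2] yaw x 111.84 tilt 0.43 gap 0.326
tool delta cm [-0.16 -0.38  0.68] dist cm 0.8
```

```bash
python3 -m handwheel '[[0,-0.3,0.6,0,3],[0,0,0,0,3],[0.3,0,0,0,3],[0.3,0,0,0,3]]' >/dev/null; python3 st.py -165 53 82
```

```text
t 3.18 tcp rack mm [-153.1   51.8   83.5] F rack [-0.2  0.1  0.4] yaw x 112.1 tilt 0.3 gap 0.326
tool delta cm [-1.19 -0.13  0.16] dist cm 1.21
```

```bash
python3 -m handwheel '[[0.2,0,0,0.006,3],[0.3,0,-0.04,0,3],[0.3,0,-0.04,0,3],[0.3,0,-0.04,0,3],[0.3,0,-0.04,0,3]]' >/dev/null; python3 st.py -130 53 86; python3 -c "
from wf import *; wristfit([[.517,-.108,.071]],'w2')"
```

```text
t 3.6 tcp rack mm [-140.5   48.6   90.9] F rack [-2.7  0.4  1.6] yaw x 111.72 tilt 0.93 gap 0.326
tool delta cm [ 1.06 -0.45  0.47] dist cm 1.24
25049 c [ 0.5163 -0.1055  0.07  ] axis deg 21.55 len 0.0861 rms 0.0007
 rack [-101.2   53.3   70. ]
```

View pics/w2.png

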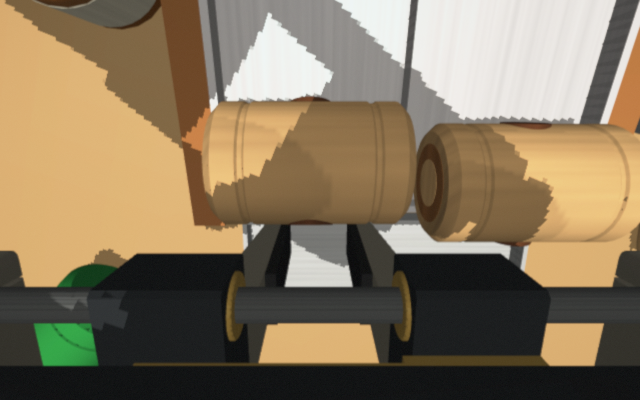

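```bash
python3 -m handwheel '[[0.4,-0.2,0.1,0,3],[0.5,-0.1,0.0,0,3],[0.5,-0.1,-0.05,0,3],[0.5,0,-0.05,0,3],[0.5,0,-0.05,0,3]]' >/dev/null; python3 st.py -110 53 90; python3 -c "
from wf import *; wristfit([[.506,-.08,.074]])"
```

```text
t 4.07 tcp rack mm [-115.4   52.2   91.7] F rack [-1.7 -0.9  2. ] yaw x 111.68 tilt 1.09 gap 0.328
tool delta cm [ 0.54 -0.08  0.16] dist cm 0.57
25690 c [ 0.5067 -0.0824  0.0736] axis deg 21.62 len 0.0861 rms 0.0008
 rack [-76.1  53.7  73.6]
```

```bash
for i in 1; do python3 -m handwheel '[[0.6,0,-0.06,0,3],[0.6,0,-0.06,0,3],[0.6,0,-0.06,0,3],[0.6,0,-0.06,0,3],[0.6,0,-0.06,0,3]]' >/dev/null; python3 st.py -80 53 94; done
```

```text
t 4.53 tcp rack mm [-81.7  52.7  94.4] F rack [-2.6 -0.2  1. ] yaw x 111.68 tilt 1.02 gap 0.324
tool delta cm [ 0.17 -0.03  0.04] dist cm 0.18
```

```bash
python3 -m handwheel '[[0.6,0,-0.06,0,3],[0.6,0,-0.06,0,3],[0.6,0,-0.06,0,3],[0.6,0,-0.06,0,3],[0.6,0,-0.06,0,3]]' >/dev/null; python3 st.py -50 53 98; python3 -c "
from wf import *; wristfit([[.482,-.02,.083]],'w3')"
```

```text
t 4.95 tcp rack mm [-48.1  52.8  97.4] F rack [-2.4 -1.   2.2] yaw x 111.71 tilt 1.02 gap 0.327
tool delta cm [-0.19 -0.02 -0.05] dist cm 0.2
27272 c [ 0.4817 -0.0197  0.083 ] axis deg 21.62 len 0.0858 rms 0.0007
 rack [-8.7 53.8 83. ]
```

```bash
python3 -m handwheel '[[0.6,0,-0.09,0,3],[0.6,0,-0.09,0,3],[0.6,0,-0.09,0,3],[0.6,0,-0.09,0,3],[0.6,0,-0.09,0,3]]' >/dev/null; python3 st.py -15 53 103
```

```text
t 5.42 tcp rack mm [-14.6  53.3 101.8] F rack [-2.7 -0.5  2. ] yaw x 111.69 tilt 0.96 gap 0.328
tool delta cm [-0.05  0.04 -0.12] dist cm 0.13
```

```bash
python3 -m handwheel '[[0.6,0,-0.09,0,3],[0.6,0,-0.09,0,3],[0.6,0,-0.09,0,3],[0.6,0,-0.09,0,3],[0.5,0,-0.05,0,3]]' >/dev/null; python3 st.py 20 53 106; python3 -c "
from wf import *; wristfit([[.459,.038,.092]],'w4')"
```

```text
t 5.83 tcp rack mm [ 17.9  53.6 106.2] F rack [-1.4 -0.2  1.5] yaw x 111.7 tilt 0.96 gap 0.327
tool delta cm [0.21 0.06 0.02] dist cm 0.22
27122 c [0.4571 0.0417 0.0923] axis deg 21.66 len 0.0858 rms 0.0008
 rack [57.5 54.  92.3]
```

```bash
python3 -m handwheel '[[0.4,0,-0.03,0,3],[0.4,0,-0.03,0,3],[0.35,0,0,0,3],[0.3,0,0,0,3],[0.25,0,0,0,3]]' >/dev/null; python3 st.py 45 53 108; python3 -c "
from wf import *; wristfit([[.448,.064,.093]],'w5')"
```

```text
t 6.3 tcp rack mm [ 37.4  53.9 106.5] F rack [-1.1  0.2  1.4] yaw x 111.71 tilt 0.91 gap 0.326
tool delta cm [ 0.76  0.1  -0.16] dist cm 0.78
31896 c [0.4496 0.0604 0.0949] axis deg 21.63 len 0.0856 rms 0.0008
 rack [77.7 54.1 94.9]
```

```bash
python3 -m handwheel '[[0.25,0,0,0,3],[0.25,0,0,0,3],[0.25,0,0,0,3],[0.2,0,0,0,3],[0,0,0,0,3]]' >/dev/null; python3 st.py 45 53 108; python3 -c "
from wf import *; wristfit([[.445,.068,.092]],'w6')"
```

```text
t 6.77 tcp rack mm [ 49.2  55.3 105.5] F rack [ 0.3 -0.2  0.6] yaw x 111.67 tilt 0.7 gap 0.325
tool delta cm [-0.42  0.24 -0.25] dist cm 0.54
33605 c [0.4408 0.0827 0.091 ] axis deg 21.24 len 0.0854 rms 0.001
 rack [101.6  54.   91. ]
```

```bash
python3 -m handwheel '[[0,0,0,0,3],[0,0,0,0,3],[0,0,0,0,3]]' >/dev/null; python3 st.py 45 53 108; python3 -c "
from wf import *; wristfit([[.441,.078,.09]],'w7')"
```

```text
t 7.07 tcp rack mm [ 49.   55.3 105.5] F rack [ 0.7 -0.7  0.4] yaw x 111.68 tilt 0.7 gap 0.331
tool delta cm [-0.4   0.23 -0.25] dist cm 0.53
37754 c [0.4404 0.0836 0.0911] axis deg 20.84 len 0.0864 rms 0.0013
 rack [102.6  54.1  91.1]
```

Near head is in the cradle: centre at rack (102, 54, 91) against a seat of (100, 52, 91), with about 1.3 mm of y bias in my frame. Now I'll back off and go round to the far head.

```bash
python3 -m handwheel '[[-2,0,0,0,3],[-2,0,-2,0,3],[-2,0,-3,0,3],[-2,0,-3,0,3],[-2,2,-2,0,3]]' >/dev/null; python3 st.py -170 -51 200
python3 -m handwheel '[[-2.5,2.5,0,0,3],[-2.5,2.5,0,0,3],[-2.5,2.5,0,0,3],[-2,1,0,0,3],[0,0,0,0,3]]' >/dev/null; python3 st.py -170 -51 200;  python3 -c "
from wf import *; wristfit([[.441,.082,.091],[.617,-.077,.069]],'w8')"
```

```text
t 7.53 tcp rack mm [-49.2  42.4 204.5] F rack [-0.7 -0.1  0.6] yaw x 111.88 tilt 0.25 gap 0.324
tool delta cm [-12.12   9.29   0.43] dist cm 15.28
t 7.95 tcp rack mm [-154.3  -50.6  212.7] F rack [ 0.2  0.1 -0.9] yaw x 111.71 tilt 0.7 gap 0.328
tool delta cm [-1.56  0.03  1.28] dist cm 2.02Traceback (most recent call last):
  File "<string>", line 2, in <module>
    from wf import *; wristfit([[.441,.082,.091],[.617,-.077,.069]],'w8')
                      ~~~~~~~~^^^^^^^^^^^^^^^^^^^^^^^^^^^^^^^^^^^^^^^^^^^
  File "wf.py", line 9, in wristfit
    c,a=headfit(P,p,np.array(g)); print(' rack',rack(c).round(1))
        ~~~~~~~^^^^^^^^^^^^^^^^^
  File "cyl.py", line 13, in headfit
    lo,hi=np.percentile(t,[1,99]); c=r.x[:3]+a*(lo+hi)/2
          ~~~~~~~~~~~~~^^^^^^^^^^
    return _quantile_unchecked(
        a, q, axis, out, overwrite_input, method, keepdims, weights)
    return _ureduce(a,
                    func=_quantile_ureduce_func,
    ...<5 lines>...
                    overwrite_input=overwrite_input,
                    method=method)
    r = func(a, **kwargs)
    result = _quantile(arr,
                       quantiles=q,
    ...<2 lines>...
                       out=out,
                       weights=wgt)
    slices_having_nans = np.isnan(arr[-1, ...])
                                  ~~~^^^^^^^^^
IndexError: index -1 is out of bounds for axis 0 with size 0
```

View pics/w8.png

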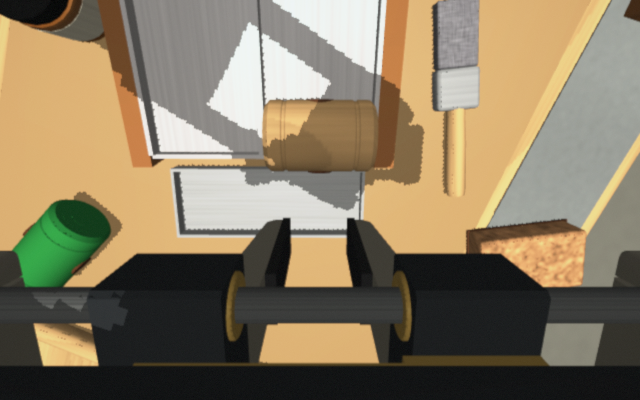

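The far head at (320,135) hasn't moved. The near gutter is empty down here, and the near head itself is out of view.

```bash
python3 -m handwheel '[[-2,0,2,0,3],[0,0,3.5,0,3],[0,0,3.5,0,3],[0,0,1.5,0,3],[0,0,0,0,3]]' >/dev/null; python3 st.py -165 -51 84; python3 -c "
from wf import *; wristfit([[.617,-.077,.069]])"
```

```text
t 8.42 tcp rack mm [-171.3  -48.6  105.5] F rack [0.5 0.9 0.6] yaw x 111.66 tilt 0.63 gap 0.328
tool delta cm [0.65 0.23 2.14] dist cm 2.25
22184 c [ 0.6179 -0.0765  0.0686] axis deg 21.37 len 0.0864 rms 0.0007
 rack [-111.7  -51.9   68.6]
```

```bash
python3 -m handwheel '[[0,0.3,1.6,0,3],[0.3,0,0.3,0,3],[0.3,0,0,0,3],[0.3,0,0,0,3],[0.2,0,0,0,3]]' >/dev/null; python3 st.py -155 -52 84
```

```text
t 8.88 tcp rack mm [-158.7  -52.7   93.4] F rack [-0.1  0.4  0.2] yaw x 111.7 tilt 0.88 gap 0.325
tool delta cm [ 0.38 -0.08  0.94] dist cm 1.01
```

```bash
python3 -m handwheel '[[-0.1,0,0.8,0,3],[0.2,0,0.1,0,3],[0.3,0,0,0,3],[0.3,0,0,0,3],[0.3,0,-0.03,0,3]]' >/dev/null; python3 st.py -135 -52 86;python3 -c "
from wf import *; wristfit([[.614,-.067,.07]])"
```

```text
t 9.3 tcp rack mm [-148.8  -54.4   87.4] F rack [-2.3  0.1  2.7] yaw x 111.72 tilt 1.21 gap 0.328
tool delta cm [ 1.38 -0.24  0.12] dist cm 1.41
25866 c [ 0.6171 -0.0744  0.0689] axis deg 21.64 len 0.0863 rms 0.0007
 rack [-109.5  -51.9   68.9]
```

```bash
python3 -m handwheel '[[0.4,-0.1,0,0,3],[0.5,-0.1,0,0,3],[0.5,0,-0.03,0,3],[0.5,0,-0.05,0,3],[0.6,0,-0.05,0,3]]' >/dev/null; python3 st.py -120 -52 88;python3 -c "
from wf import *; wristfit([[.605,-.05,.073]])"
```

```text
t 9.77 tcp rack mm [-123.1  -53.1   89.6] F rack [-1.9  0.2  1.7] yaw x 111.69 tilt 1.41 gap 0.332
tool delta cm [ 0.31 -0.11  0.16] dist cm 0.37
26350 c [ 0.6076 -0.0507  0.0726] axis deg 21.67 len 0.0861 rms 0.0007
 rack [-83.9 -51.8  72.6]
```

```bash
python3 -m handwheel '[[0.6,0,-0.06,0,3],[0.6,0,-0.06,0,3],[0.6,0,-0.06,0,3],[0.6,0,-0.06,0,3],[0.6,0,-0.06,0,3]]' >/dev/null; python3 st.py -90 -52 92
```

```text
t 10.23 tcp rack mm [-88.9 -52.7  92.4] F rack [-2.2 -0.   1.7] yaw x 111.72 tilt 1.35 gap 0.327
tool delta cm [-0.11 -0.07  0.04] dist cm 0.14
```

```bash
python3 -m handwheel '[[0.6,0,-0.08,0,3],[0.6,0,-0.08,0,3],[0.6,0,-0.08,0,3],[0.6,0,-0.08,0,3],[0.6,0,-0.08,0,3]]' >/dev/null; python3 st.py -55 -52 97
```

```text
t 10.65 tcp rack mm [-55.3 -52.6  96.4] F rack [-2.5  0.3  0.6] yaw x 111.73 tilt 1.35 gap 0.323
tool delta cm [ 0.03 -0.06 -0.07] dist cm 0.09
```

```bash
python3 -m handwheel '[[0.6,0,-0.09,0,3],[0.6,0,-0.09,0,3],[0.6,0,-0.09,0,3],[0.6,0,-0.09,0,3],[0.6,0,-0.09,0,3]]' >/dev/null; python3 st.py -20 -52 102;python3 -c "
from wf import *; wristfit([[.57,.045,.086]],'w9')"
```

```text
t 11.07 tcp rack mm [-21.8 -52.2 100.8] F rack [-2.1  0.5  1.2] yaw x 111.73 tilt 1.34 gap 0.326
tool delta cm [ 0.18 -0.02 -0.12] dist cm 0.22
27272 c [0.57   0.0435 0.0868] axis deg 21.65 len 0.0862 rms 0.0008
 rack [ 17.4 -51.6  86.8]
```

```bash
python3 -m handwheel '[[0.6,0,-0.09,0,3],[0.6,0,-0.09,0,3],[0.6,0,-0.09,0,3],[0.6,0,-0.09,0,3],[0.5,0,-0.06,0,3]]' >/dev/null; python3 st.py 15 -52 106; python3 -m handwheel '[[0.4,0,-0.03,0,3],[0.4,0,-0.03,0,3],[0.35,0,0,0,3],[0.3,0,0,0,3],[0.25,0,0,0,3]]' >/dev/null; python3 st.py 35 -52 106; python3 -c "
from wf import *; wristfit([[.548,.095,.093]],'w10')"
```

```text
t 11.53 tcp rack mm [ 10.8 -51.8 104.9] F rack [-2.1 -0.6  1.5] yaw x 111.73 tilt 1.29 gap 0.325
tool delta cm [ 0.42  0.02 -0.11] dist cm 0.44
t 11.95 tcp rack mm [ 30.3 -51.8 105.5] F rack [-1.6  0.5  1.5] yaw x 111.76 tilt 1.3 gap 0.323
tool delta cm [ 0.47  0.02 -0.05] dist cm 0.48
29431 c [0.5505 0.0922 0.0941] axis deg 21.9 len 0.0861 rms 0.0007
 rack [ 69.9 -51.4  94.1]
```

```bash
python3 -m handwheel '[[0.3,0,0,0,3],[0.3,0,0,0,3],[0.25,0,0,0,3],[0.25,0,0,0,3],[0.2,0,0,0,3]]' >/dev/null; python3 st.py 45 -52 106; python3 -c "
from wf import *; wristfit([[.544,.106,.093]],'w11')"
```

```text
t 12.42 tcp rack mm [ 45.2 -50.9 104.6] F rack [-0.9 -0.5  0.6] yaw x 111.71 tilt 1.15 gap 0.324
tool delta cm [-0.02  0.11 -0.14] dist cm 0.18
34500 c [0.5413 0.1155 0.0924] axis deg 21.04 len 0.0858 rms 0.0009
 rack [ 95.  -51.5  92.4]
```

```bash
python3 -m handwheel '[[0,0,0,0,3],[0,0,0,0,3],[0,0,0,0,3],[0,0,0,0,3],[0,0,0,0,3]]' >/dev/null; python3 -c "
from wf import *; wristfit([[.539,.121,.091],[.441,.082,.091]],'w12')"
python3 -m handwheel '[[-2,0,0,0,3],[-2,0,-2,0,3],[-2,0,-3,0,3],[-2,0,-4,0,3],[-2,0,-3,0,3]]' >/dev/null; python3 -m handwheel '[[-3,-2,0,0,3],[-3,-2,0,0,3],[0,0,0,0,3],[0,0,0,0,3],[0,0,0,0,3]]' >/dev/null;python3 st.py
python3 - <<'E'
from cyl import *; from st import rack
for k in("a","b"):
  for n in("scene","side"):
    p,d=viewer.capture(n); cv2.imwrite(f"pics/{n}2{k}.png",p); P=cloud(n,d)
    for g in([.441,.082,.091],[.539,.121,.091]):
        try: c,a=headfit(P,p,np.array(g)); print(n,' rack',rack(c).round(1))
        except Exception as e: print(n,'no fit')
E
```

```text
40386 c [0.5385 0.1226 0.0911] axis deg 21.24 len 0.0879 rms 0.0014
 rack [102.6 -51.5  91.1]
34497 c [0.4499 0.0876 0.0909] axis deg 20.97 len 0.0702 rms 0.0014
 rack [102.8  43.7  90.9]
t 13.77 tcp rack mm [-119.7   -7.3  230.3] F rack [ 0.3 -0.2  0. ] yaw x 111.78 tilt 1.15 gap 0.324
271 c [0.436  0.0812 0.0924] axis deg 20.03 len 0.0718 rms 0.0015
scene  rack [101.9  59.1  92.4]
636 c [0.5416 0.1232 0.0922] axis deg 21.87 len 0.0887 rms 0.0016
scene  rack [102.  -54.6  92.2]
507 c [0.4389 0.0808 0.0911] axis deg 20.88 len 0.09 rms 0.0018
side  rack [100.5  56.5  91.1]
312 c [0.526  0.1159 0.0905] axis deg 18.02 len 0.0671 rms 0.002
side  rack [101.1 -37.4  90.5]
278 c [0.4354 0.0812 0.0922] axis deg 20.42 len 0.072 rms 0.0015
scene  rack [102.2  59.6  92.2]
634 c [0.5415 0.1229 0.0923] axis deg 22.07 len 0.0896 rms 0.0016
scene  rack [101.8 -54.4  92.3]
503 c [0.4392 0.0814 0.091 ] axis deg 21.49 len 0.0906 rms 0.0019
side  rack [100.9  56.   91. ]
313 c [0.5249 0.1152 0.0912] axis deg 20.37 len 0.0666 rms 0.0018
side  rack [100.8 -36.1  91.2]
```

View pics/scene2a.png

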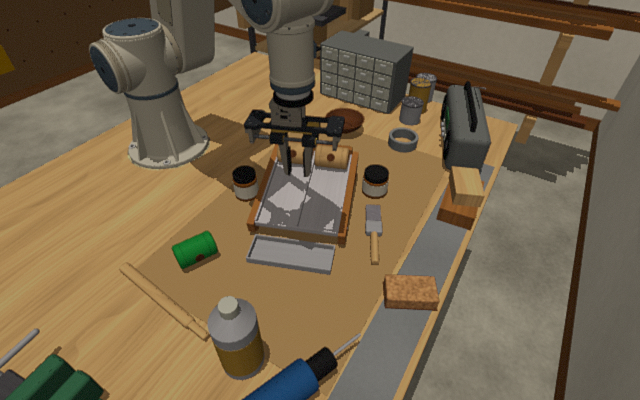

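View pics/side2a.png

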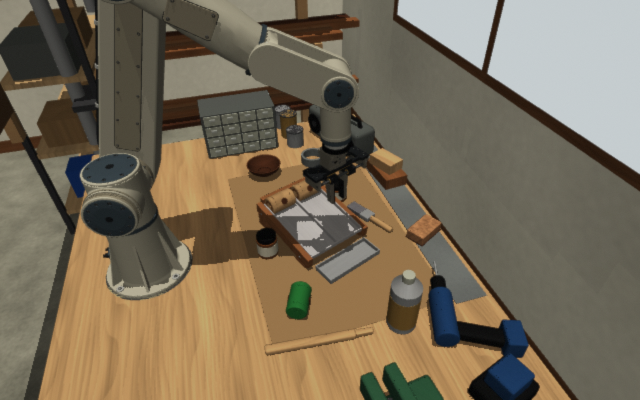

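View pics/w12.png

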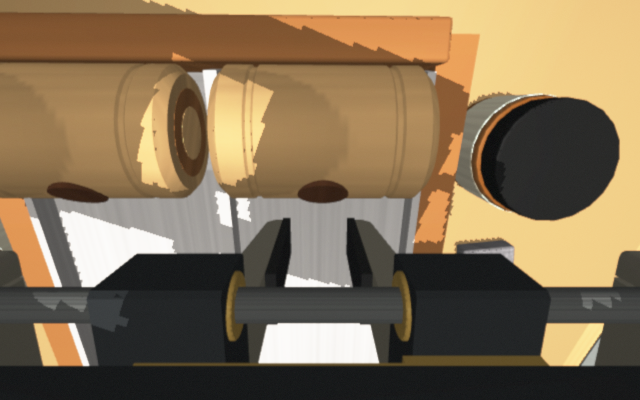

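Wrist picture: both heads lie side by side against the wooden stop, far at (325,130) and near at (95,130), with nothing touching the fingers. In the scene picture every bystander sits at the pixel where it started. One last stillness and bystander check, then I'll hand in.

```bash
python3 - <<'E'
from h import *
a=cv2.imread("pics/scene0.png");b=cv2.imread("pics/scene2b.png");c=cv2.imread("pics/scene2a.png")
for k,(u,v) in dict(wax=(375,181),oil=(244,183),tape=(403,138),can=(236,335),brush=(374,230),handle=(165,300),green=(195,249)).items():
    q=16; t=a[v-q:v+q,u-q:u+q]; r=cv2.matchTemplate(b[v-q-8:v+q+8,u-q-8:u+q+8],t,cv2.TM_CCOEFF_NORMED); _,m,_,l=cv2.minMaxLoc(r); print(k,'shift px',l[0]-8,l[1]-8,round(m,3))
p=cv2.imread("pics/side0.png");r=cv2.imread("pics/side2b.png");u,v,q=264,168,16
_,m,_,l=cv2.minMaxLoc(cv2.matchTemplate(r[v-q-8:v+q+8,u-q-8:u+q+8],p[v-q:v+q,u-q:u+q],cv2.TM_CCOEFF_NORMED));print('bowl',l[0]-8,l[1]-8,round(m,3))
print('frame diff heads',cv2.absdiff(b,c)[140:175,285:352].mean())
E
python3 st.py; python3 -c "
from workcell import ticket; print(ticket.finish_job())"
```

```text
wax shift px 0 0 0.996
oil shift px 0 0 0.864
tape shift px 0 0 0.998
can shift px 0 0 0.997
brush shift px 0 0 0.995
handle shift px 0 0 0.988
green shift px 0 0 0.991
bowl 0 0 1.0
frame diff heads 3.3826581378820184
t 13.97 tcp rack mm [-118.5   -7.8  229.8] F rack [ 0.7 -0.8  0.4] yaw x 111.91 tilt 1.09 gap 0.332
the job is handed in; nothing more can be done
None
```

I pushed both mallet heads up their own gutters with the slightly parted fingertips, slowly (about 80 mm/s). Each went over the crease and rolled into its cradle against the stop. I handed the job in at about 14 s of the 54 s allowed; no verdict was reported.

**Head positions:** in my fitted rack frame, the wrist camera put the near head at (102.6, 54.1, 91.1) mm and the far head at (102.6, -51.5, 91.1) mm. The seats are at (100, ±52, 91) mm.
- **Along the rack:** the readings are about 1–2.6 mm past the seat, and since both heads lie against the stop, most of that is probably error in my frame.
- **Across the rack:** the scene and side readings disagree, from 56 to 60 mm for the near head and from -36 to -55 mm for the far one. The widest come from views the arm partly hid, where only about 70 mm of the head was visible.

**Forces and clearance:** pushing forces read no more than about 3 N, and the gripper ended about 100 mm clear above the rack.

**Bystanders:** all seven, and the green look-alike, showed no pixel shift. The oil jar matched less closely (0.86), perhaps because the arm's shadow now falls on it.

**Stillness:** fits from pictures about 0.1 s apart agreed to about 1.5 mm. The average difference between those two scene pictures around the heads was 3.4 grey levels; I had no static area to compare it with.

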